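# Photograph a truffle from two sides on its handled dish

## Robot

A 6-joint arm with a two-finger parallel gripper is mounted at the origin on a cart in front of the work surface, level with it; the furniture and walls round the work are solid. World frame = base frame: x ahead of the robot, y to its left, z up, the work surface at z = 0. Lengths are in m, angles in degrees, forces in N, time in s.
With the tool pointing down it reaches from about 0.35 to 0.875 m from the base axis. Payload 4.2 kg.
Tool frame: the origin (TCP) lies between the finger pads; the fingertips stand 8 mm ahead of it and the grasp point (between the pads) lies 11 mm behind it; z points along the fingers, y is the line along which they close (so a half turn about z gives the same grasp; the last joint's range is limited). The gripper opens to 87 mm and grips with 3 to 60 N. Pads are 19 mm wide; open, the fingers measure 117 mm over their backs; the gripper's body (75 mm by 190 mm) begins 51 mm behind the grasp point.
Start: joints at [80.363, 22.042, 0.453, 0, -68.411, -14.817], TCP at [0.259, 0.569, 0.231] pointing down, gripper open.
Joint ranges: [-179.83, 179.83], [-69.29, 118.12], [-61.27, 80.66], [-181.25, 117.63], [-171.15, -9.14], [-177.46, 177.46]. Speed limits (degrees/s): [159.86, 159.86, 180, 180, 180, 180].

## Interface

Orientations are given as a 3x3 rotation matrix whose columns are the frame's x, y, z axes.
In Python, from station import sense, capture, camera_model, finish_job, find_in gives the robot as it stands. The module is installed in compiled form; this text tells all that it offers.
- The arm moves only by the tool arm_command, never from a script. Its argument "motion" is a list of rows, each a list of 7 numbers: the finger opening in mm, from 0 to 87, then the shift along the tool's x, y, z in mm, then the turn, a rotation vector about the tool's x, y, z in rad. In form: [[jaw, dx, dy, dz, rx, ry, rz], ...]. A call has 1 to 8 rows; each row shifts and turns the commanded pose from where the row before left it, along the tool's axes as they then stand; what a row does not reach is not made up. A row lasts 1/10 s, in which the tool goes at most 50 mm and 8.59 degrees, less where a joint would pass 70% of its speed; a pose out of reach is approached as far as the arm can. A call with a gripper value outside its range is refused whole. The fingers move at their own pace and stop on an object; the grip force is fixed at half the most. Time passes only in rows, so rows that do not move let the fingers close. It gives the time, the measured TCP pose, the force, the opening and the grip force at its end, in the units of the state.
- sense(): the state, without advancing time (a new reading comes with each control period).
- capture(name): name is "side" or "top"; returns the picture (480x640x3 uint8, red, green, blue); there is no depth.
- camera_model(name): a dict with "fx", "fy", "cx", "cy" (pixels), "k1" (the pictures are not rectified: a ray, as slopes to the right and down, at radius r is drawn at 1 + k1 r^2 times it, then the intrinsics apply), "R" (3x3) and "t" (3): a world point X has camera coordinates R X + t. Camera axes: x right, y down, z forward; pixel columns grow to the right and rows downward; lengths in m; the calibration is good to about 2 mm. A picture is of the moment at which its call begins. camera_model takes no time and is no camera call.
- finish_job(): hands the job in; it is judged then, once.
Trained networks look in the newest picture that a camera, given by its name, has taken for a name from the list of things; names that differ only in an ending like _2 or _b are one class to them, and where a whole thing is asked for, a point or a joint stands for the part that bears it (a point fixed in the world has none). Each returns a list of dicts, best first, with "p" (0 to 1); they miss things now and then, are a little off and sometimes report something else, mostly with a low value. They report only what shows in the picture. A call takes as long as a camera call. They do not tell look-alikes from the thing itself.
- find_in(target, camera): "location" ([row, column] in pixels, amid what is visible of it).
The state is a dict: "time_s": time; "joints": joint angles; "joint_velocities": joint speeds; "effort": joint torques, N m; "tcp_pos": TCP position; "ee_rot": TCP orientation; "wrist_force": force on the tool from outside, world axes, zero at the start; "moment": the same for the moment, N m; "gripper_width": opening from 0.0 (shut) to 1.0 (fully open); "gripper_force": force on a finger pad.
Only numpy, scipy, OpenCV 4.12 (cv2) and the standard library are available. Lean on these libraries where they do the work, as an engineer would, in place of code of your own. Each camera call takes 0.05 s, during which the arm holds its last target. There are 200 camera calls.

## Task

Lift the white dish by its wooden handle bar, keeping it level and the chocolate truffle in the middle, and hold it about 8 cm above the worktop, straight in front of the phone's camera and about 25 cm from it, with the red stud pointing at the phone: keep it still there for two seconds for the first picture. Then turn the dish a quarter turn so that the blue stud points at the phone for the second picture, and finish holding it there, level and still: do not put it down or let go. Do not touch the truffle, and leave the dip bowl and the two shakers where they stand.

Things in the scene. Friction and masses are not known exactly. Their poses are not given: they have to be found in the camera images.
- dish: Loose white dish, 174 mm across, 0.3 kg, on a chopping board 18 mm thick. Origin: centre of its underside; z up, x to the red stud, y to the blue stud (a quarter turn anticlockwise from red, seen from above). Its face is a shallow cone, 9 degrees, lowest at the centre, so the truffle rolls off centre if tilted or jerked. Rim 24 mm high. A steel arch stands over it in the y-z plane
- dish_grip (a point): Centre of the wooden handle bar on top of the arch, 120 mm straight above the underside's centre; axes as the dish. The bar is round, 16 mm thick, 90 mm long, level, along the dish's y: grip it across, fingers closing along the dish's x. The 6 mm wire bends down 56 mm from its centre. About 65 mm free between bar and truffle
- red_stud (a point): Centre of the red ball stud (18 mm) on the dish's rim, 89 mm from the dish's axis along its x, 21 mm above the underside
- blue_stud (a point): Centre of the blue ball stud (18 mm) on the dish's rim, 94 mm from the dish's axis along its y, 21 mm above the underside, outside one foot of the arch
- truffle_center (a point): Centre of the chocolate truffle, a loose dark-brown ball of 36 mm, 30 g, lying at the middle of the dish, its centre 26 mm above the dish's underside
- phone_lens (a point): Camera of the blue phone (74 x 150 mm, upright in a low aluminium stand fixed to the worktop, behind and left of the board), 145 mm above the worktop. Its axes are the stand's: x points level straight back behind the phone, so the camera looks along -x; the place 25 cm straight in front of it is x = -0.25, y = 0; z up
- dip_bowl: Bystander: grey stoneware dip bowl, 105 mm across and 58 mm high, loose; origin at the centre of its underside
- salt: Bystander: salt shaker, 44 mm across and 90 mm high, loose; origin at the centre of its underside
- pepper: Bystander: pepper shaker, 44 mm across and 90 mm high, loose; origin at the centre of its underside
Mind the look-alikes: they are no part of the job. What is shaped like the part that bears truffle_center but orange is not meant.

How it is judged:
By the outcome, as a careful person would: the job done as asked, in the order asked, and still so for the second after the job is handed in, while the arm keeps its last pose, push and grip.
It also fails if it takes over 58 s, if anything falls off the work surface, if the arm or the gripper's body presses on something with over 40 N, if the wrist force passes 120 N, or if a joint passes its speed limit or range.

## Working session

There is one attempt and no reset: what is moved stays moved. The work goes in short steps, Python scripts to look and compute and a tool call to move; the robot and the scene stay as the last step left them, time stands still between calls to the robot, and variables do not carry over. Pictures are saved under pics/ and viewed, at most 10 in all, crops included, and the job is handed in when it is done.

Besides the shell and the picture viewer there is one more tool, called after "Emit:" by a JSON object that holds its "method" and its "body", one argument or row to a line. arm_command: Moves the arm, as the interface text tells. Its arguments: {"type":"object","properties":{"motion":{"type":"array"}},"required":["motion"]}

```bash
mkdir -p pics; cat > h.py <<'E'
import numpy as np, cv2
from station import sense, capture, camera_model, finish_job, find_in
def ray(cam,rc):
    m=camera_model(cam); R=np.array(m["R"]);t=np.array(m["t"])
    d=np.array([(rc[1]-m["cx"])/m["fx"],(rc[0]-m["cy"])/m["fy"]]); u=d.copy()
    for _ in range(20): u=d/(1+m["k1"]*(u@u))
    v=R.T@np.array([u[0],u[1],1]); return -R.T@t, v/np.linalg.norm(v)
def atz(cam,rc,z):
    c,v=ray(cam,rc); return c+v*(z-c[2])/v[2]
def tri(a,b):
    (c1,v1),(c2,v2)=ray("side",a),ray("top",b)
    s=np.linalg.lstsq(np.c_[v1,-v2],c2-c1,rcond=None)[0]
    p,q=c1+s[0]*v1,c2+s[1]*v2
    return (p+q)/2,np.linalg.norm(p-q)
def proj(cam,X):
    m=camera_model(cam); p=np.array(m["R"])@X+np.array(m["t"]); u=p[:2]/p[2]; u=u*(1+m["k1"]*(u@u))
    return np.array([u[1]*m["fy"]+m["cy"],u[0]*m["fx"]+m["cx"]])
def save(cam,f):
    im=capture(cam); cv2.imwrite("pics/"+f,im[:,:,::-1]); return im
E
cat > a.py <<'E'
from h import *
np.set_printoptions(precision=3,suppress=True)
ims=[save("side","s0.png"),save("top","t0.png")]
cv2.imwrite("pics/a0.png",cv2.resize(np.vstack(ims)[:,:,::-1],(448,600)) if 0 else ims[0][:,:,::-1])
for n in ["dish","dish_grip","red_stud","blue_stud","truffle_center","phone_lens","dip_bowl","salt","pepper"]:
    for c in ["side","top"]:
        print(n,c,[(np.round(d["location"]).tolist(),round(d["p"],2)) for d in find_in(n,c)[:4]])
for c in ["side","top"]: print(c,ray(c,[240,320]))
s=sense();print(s["time_s"],s["tcp_pos"],np.array(s["ee_rot"]),s["gripper_width"])
E
python3 a.py
```

```text
dish side [([347.0, 382.0], 0.75)]
dish top [([290.0, 397.0], 0.95)]
dish_grip side [([356.0, 385.0], 0.9)]
dish_grip top [([287.0, 395.0], 0.76)]
red_stud side [([351.0, 385.0], 0.7), ([340.0, 387.0], 0.51)]
red_stud top [([289.0, 398.0], 0.62)]
blue_stud side [([353.0, 387.0], 0.95)]
blue_stud top [([289.0, 397.0], 0.95)]
truffle_center side [([316.0, 243.0], 0.85), ([342.0, 387.0], 0.74)]
truffle_center top [([313.0, 281.0], 0.65)]
phone_lens side [([186.0, 227.0], 0.75)]
phone_lens top [([193.0, 178.0], 0.56)]
dip_bowl side [([276.0, 452.0], 0.95)]
dip_bowl top [([206.0, 411.0], 0.69), ([285.0, 396.0], 0.16)]
salt side [([243.0, 334.0], 0.59), ([354.0, 386.0], 0.36)]
salt top []
pepper side [([238.0, 302.0], 0.64)]
pepper top [([214.0, 278.0], 0.77), ([289.0, 397.0], 0.33)]
side (array([-0.013, -0.317,  0.649]), array([ 0.683,  0.372, -0.629]))
top (array([0.367, 0.009, 1.379]), array([ 0.159, -0.017, -0.987]))
1.0 [0.259 0.569 0.231] [[ 0.91  -0.414  0.   ]
 [-0.414 -0.91   0.   ]
 [-0.    -0.    -1.   ]] 1.0008291896646981
```

View pics/s0.png

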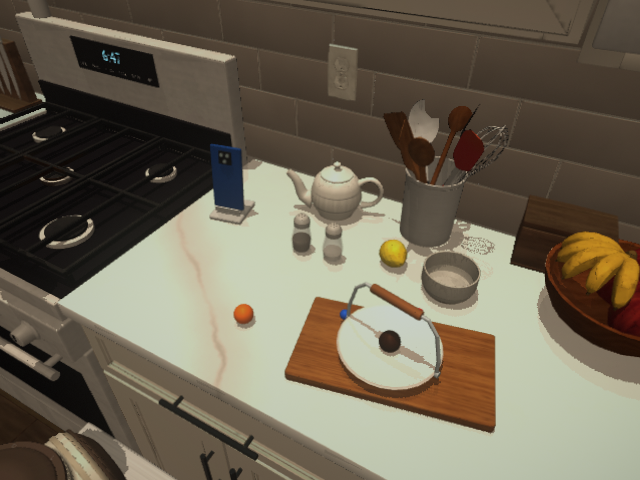

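View pics/t0.png

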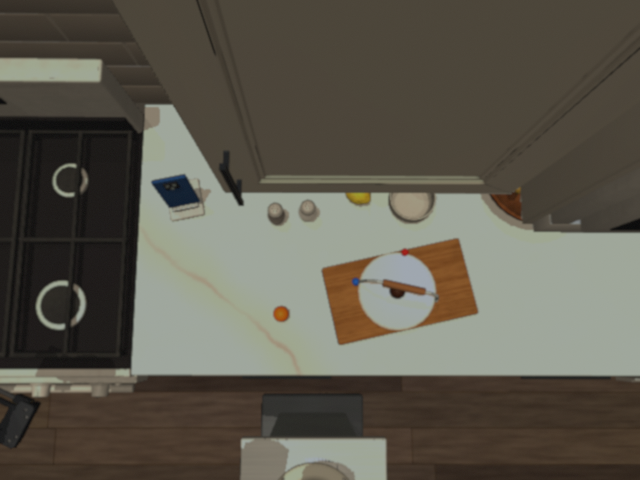

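Orange ball at side (313,243)/top (313,281) is a decoy (fruit, orange). The brown ball at side (341,390)/top (291,397) on the white dish is the truffle, so this dish is the one meant. I'll confirm with an enlarged crop, together with the phone.

```bash
python3 - <<'E'
from h import *
s=cv2.imread("pics/s0.png");t=cv2.imread("pics/t0.png")
f=lambda im,r,c,h,w:cv2.resize(im[r:r+h,c:c+w],(400,300),interpolation=cv2.INTER_CUBIC)
# each: origin, size -> scale
cv2.imwrite("pics/crop1.png",np.vstack([np.hstack([f(s,275,320,120,160),f(t,235,330,90,120)]),np.hstack([f(s,135,170,90,120),f(t,160,135,75,100)])]))
def cen(im,m,box):
    r,c,h,w=box; k=np.zeros(m.shape,bool);k[r:r+h,c:c+w]=1
    y,x=np.nonzero(m&k); return [y.mean(),x.mean()],len(y)
for n,im,bx in(("s",s,(275,320,120,160)),("t",t,(235,330,90,120))):
    b,g,r=[im[:,:,i].astype(int) for i in range(3)]
    print(n,"blue",cen(im,(b>r+50)&(b>g+30),bx),"dark",cen(im,(r<75)&(g<55)&(b<50),bx),"red",(lambda m:cen(im,m,bx) if m[bx[0]:bx[0]+bx[2],bx[1]:bx[1]+bx[3]].any() else 0)((r>130)&(g<50)&(b<60)))
E
```

```text
s blue ([np.float64(313.2888888888889), np.float64(343.31111111111113)], 45) dark ([np.float64(350.4256756756757), np.float64(379.4932432432432)], 444) red 0
t blue ([np.float64(281.24), np.float64(355.2)], 25) dark ([np.float64(292.4891304347826), np.float64(396.5652173913044)], 92) red ([np.float64(251.7826086956522), np.float64(404.60869565217394)], 23)
```

View pics/crop1.png

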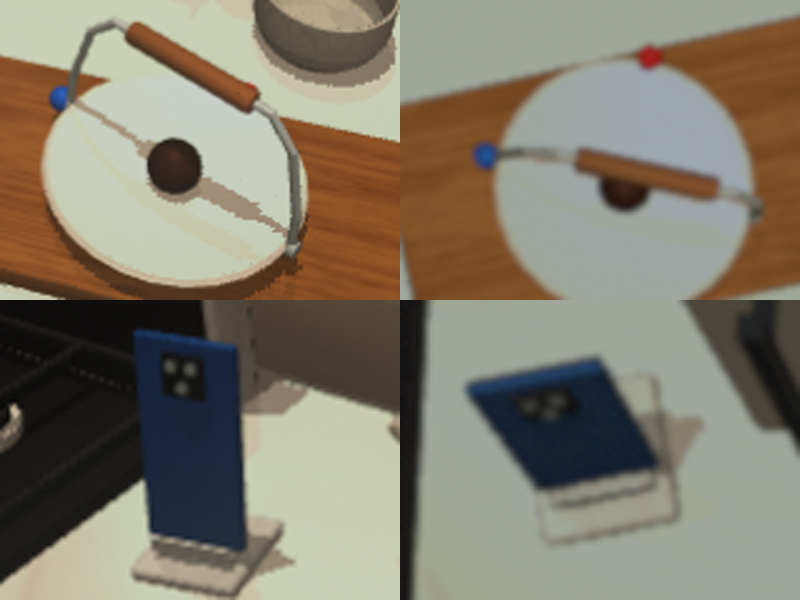

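```bash
cat > b.py <<'E'
from h import *
np.set_printoptions(precision=4,suppress=True)
def px(x,y,r0,c0,sc): return [r0+(y%300+.5)/sc-.5,c0+(x%400+.5)/sc-.5]
S=lambda x,y:px(x,y,275,320,2.5); T=lambda x,y:px(x,y,235,330,10/3)
P=lambda x,y:px(x,y,135,170,10/3); Q=lambda x,y:px(x,y,160,135,4)
print("blue",tri([313.3,343.3],[281.24,355.2])); print("truffle",tri(S(174,166),T(624,186)))
print("red z.039",atz("top",[251.8,404.6],.039),"blue z.039",atz("top",[281.2,355.2],.039))
print("barL",tri(S(131,34),T(578,160)),"barR",tri(S(252,95),T(717,187)))
print("bar at .138 top",atz("top",T(578,160),.138),atz("top",T(717,187),.138),"side",atz("side",S(131,34),.138),atz("side",S(252,95),.138))
print("lens mod",tri(P(183,376),Q(548,402)),atz("side",P(183,376),.145),atz("top",Q(548,402),.145))
A=lambda a,b:np.degrees(np.arctan2(*(b-a)[[1,0]]))
for n,c,a,b in(("t stand front","top",Q(545,542),Q(678,518)),("t phone bot","top",Q(542,488),Q(657,468)),("t phone top","top",Q(470,388),Q(604,363)),("s phone bottom","side",P(150,535),P(244,550)),("s stand front","side",P(133,575),P(238,596)),("s phonetop","side",P(135,332),P(237,347))):
    z=.16 if "top" in n.split()[-1] or "phonetop" in n else .02
    a,b=atz(c,a,z),atz(c,b,z); print(n,a,b,A(a,b),np.linalg.norm(a-b))
for n,z in(("dip",.03),): print(n,atz("side",[276,451],z),atz("top",[203,411],.05))
print("pepper/salt",atz("side",[238,302],.05),atz("side",[243,334],.05))
E
python3 b.py
```

```text
blue (array([ 0.4894, -0.0922,  0.0423]), np.float64(0.0006429593539364107))
truffle (array([ 0.4693, -0.185 ,  0.0452]), np.float64(0.0011603708410998208))
red z.039 [ 0.5565 -0.2047  0.039 ] blue z.039 [ 0.4899 -0.0927  0.039 ]
barL (array([ 0.4781, -0.143 ,  0.1379]), np.float64(0.00038502263783276393)) barR (array([ 0.4609, -0.2271,  0.1444]), np.float64(0.0006607488240452454))
bar at .138 top [ 0.478  -0.1428  0.138 ] [ 0.4615 -0.2287  0.138 ] side [ 0.4781 -0.1432  0.138 ] [ 0.4667 -0.2257  0.138 ]
lens mod (array([0.6811, 0.2995, 0.1469]), np.float64(4.4684034185879145e-05)) [0.6838 0.3019 0.145 ] [0.6816 0.2999 0.145 ]
t stand front [0.6309 0.3277 0.02  ] [0.6453 0.2521 0.02  ] -79.25506577191301 0.0769274814450832
t phone bot [0.6626 0.3308 0.02  ] [0.6746 0.2652 0.02  ] -79.57105834437962 0.06668541638868847
t phone top [0.6851 0.3371 0.16  ] [0.6988 0.2682 0.16  ] -78.70761601180219 0.07024073825565773
s phone bottom [0.6629 0.3338 0.02  ] [0.6808 0.2655 0.02  ] -75.33510234952026 0.07066019562971547
s stand front [0.6194 0.3135 0.02  ] [0.6353 0.2372 0.02  ] -78.19671514377892 0.07795846343368364
s phonetop [0.6945 0.3478 0.16  ] [0.7116 0.2769 0.16  ] -76.49864019301485 0.07290630172381483
dip [ 0.688  -0.2258  0.03  ] [ 0.6666 -0.22    0.05  ]
pepper/salt [0.6258 0.0723 0.05  ] [0.6438 0.0074 0.05  ]
```

The crop confirms it: the brown truffle sits on the white dish under the wooden bar. In the top view, red stud is at (252,405) and blue at (281,355). The phone's camera face is towards the robot. Dish centre is ≈(0.470,-0.185) at yaw ≈-12°. Lens is ≈(0.682,0.300) with its axis yaw ≈11.5°, so the target is ≈(0.437,0.250).

Emit:
{"method": "arm_command", "body": {
  "motion": [
    [87, 31, 37, 0, 0, 0, 0],
    [87, 31, 37, 0, 0, 0, 0],
    [87, 31, 37, 0, 0, 0, 0],
    [87, 31, 37, 0, 0, 0, 0],
    [87, 31, 37, 0, 0, 0, 0],
    [87, 31, 37, 0, 0, 0, 0],
    [87, 31, 37, 0, 0, 0, 0],
    [87, 31, 37, 0, 0, 0, 0]
  ]
}}

```text
time_s: 1.8
tcp_pos: [0.362, 0.195, 0.231]
ee_rot: [[0.911, -0.413, 0.001], [-0.413, -0.911, 0.001], [0.0, -0.001, -1.0]]
wrist_force: [1.1, 0.6, -0.4]
gripper_width: 1.002
gripper_force: 0.0
```

Emit:
{"method": "arm_command", "body": {
  "motion": [
    [87, 31, 37, 0, 0, 0, 0],
    [87, 31, 37, 0, 0, 0, 0],
    [87, 31, 37, 0, 0, 0, 0],
    [87, 31, 37, 0, 0, 0, 0],
    [87, 31, 37, 0, 0, 0, 0],
    [87, 31, 37, 0, 0, 0, 0],
    [87, 31, 37, 0, 0, 0, 0],
    [87, 31, 37, 0, 0, 0, 0]
  ]
}}

```text
time_s: 2.6
tcp_pos: [0.4654, -0.1775, 0.2309]
ee_rot: [[0.91, -0.414, 0.001], [-0.414, -0.91, -0.0], [0.001, -0.0, -1.0]]
wrist_force: [1.8, 0.4, 0.6]
gripper_width: 0.998
gripper_force: 0.0
```

Emit:
{"method": "arm_command", "body": {
  "motion": [
    [87, 0, 0, 0, 0, 0, 0.14],
    [87, 0, 0, 0, 0, 0, 0.14],
    [87, 0, 0, 0, 0, 0, 0.14],
    [87, 0, 0, 0, 0, 0, 0.14],
    [87, 0, 0, 0, 0, 0, 0.14],
    [87, 0, 0, 0, 0, 0, 0.14],
    [87, 0, 0, 0, 0, 0, 0.14],
    [87, 0, 0, 0, 0, 0, 0.14]
  ]
}}

```text
time_s: 3.4
tcp_pos: [0.4651, -0.1753, 0.2307]
ee_rot: [[0.018, -1.0, 0.0], [-1.0, -0.018, -0.0], [0.0, -0.0, -1.0]]
wrist_force: [-0.2, 0.2, 0.4]
gripper_width: 1.002
gripper_force: 0.0
```

Emit:
{"method": "arm_command", "body": {
  "motion": [
    [87, 0, 0, 0, 0, 0, 0.14],
    [87, 0, 0, 0, 0, 0, 0.094],
    [87, 0, 0, 0, 0, 0, 0],
    [87, 0, 0, 0, 0, 0, 0]
  ]
}}

```text
time_s: 3.8
tcp_pos: [0.4651, -0.1753, 0.2307]
ee_rot: [[-0.206, -0.978, 0.0], [-0.978, 0.206, -0.0], [0.0, -0.0, -1.0]]
wrist_force: [-1.1, 1.0, -0.2]
gripper_width: 0.998
gripper_force: 0.0
```

Emit:
{"method": "arm_command", "body": {
  "motion": [
    [87, 9, -7, 20, 0, 0, 0],
    [87, 0, 0, 20, 0, 0, 0],
    [87, 0, 0, 20, 0, 0, 0],
    [87, 0, 0, 20, 0, 0, 0],
    [87, 0, 0, 12, 0, 0, 0],
    [60, 0, 0, 12, 0, 0, 0],
    [40, 0, 0, 0, 0, 0, 0],
    [30, 0, 0, 0, 0, 0, 0]
  ]
}}

```text
time_s: 4.6
tcp_pos: [0.4706, -0.1857, 0.1269]
ee_rot: [[-0.208, -0.978, 0.001], [-0.978, 0.208, -0.0], [0.0, -0.001, -1.0]]
wrist_force: [-0.1, -0.2, 0.3]
gripper_width: 0.812
gripper_force: 0.0
```

```bash
python3 - <<'E'
from h import *
im=save("side","s1.png"); cv2.imwrite("pics/s1c.png",cv2.resize(im[255:405,300:500,::-1],(800,600),interpolation=cv2.INTER_CUBIC))
E
```

```text
(no output)
```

View pics/s1c.png

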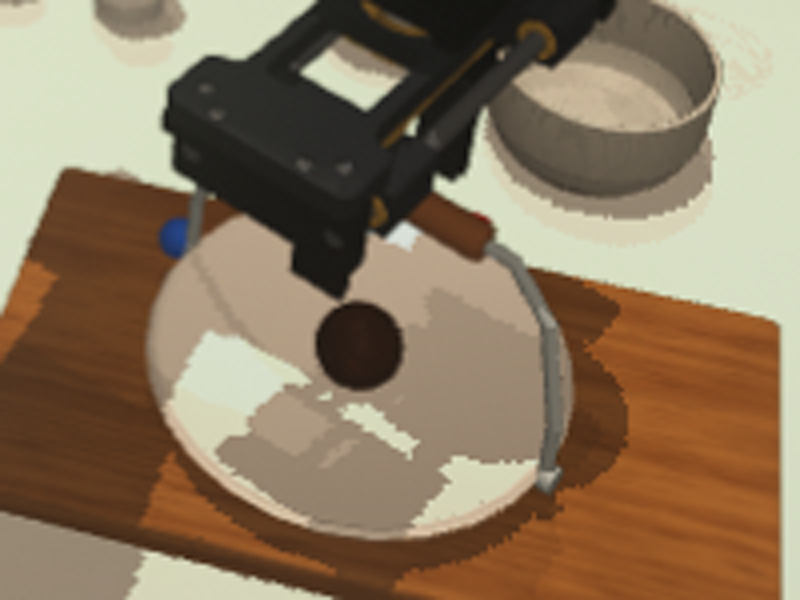

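The fingers straddle the bar (crop ~(345,240)), clear of the truffle (360,345). Closing now.

Emit:
{"method": "arm_command", "body": {
  "motion": [
    [40, 0, 0, 0, 0, 0, 0],
    [26, 0, 0, 0, 0, 0, 0],
    [26, 0, 0, 0, 0, 0, 0],
    [26, 0, 0, 0, 0, 0, 0],
    [24, 0, 0, 0, 0, 0, 0],
    [24, 0, 0, 0, 0, 0, 0],
    [24, 0, 0, 0, 0, 0, 0],
    [24, 0, 0, 0, 0, 0, 0]
  ]
}}

```text
time_s: 5.45
tcp_pos: [0.4701, -0.1856, 0.1265]
ee_rot: [[-0.208, -0.978, -0.0], [-0.978, 0.208, -0.0], [0.0, 0.0, -1.0]]
wrist_force: [0.2, 0.0, 0.4]
gripper_width: 0.278
gripper_force: 0.0
```

Emit:
{"method": "arm_command", "body": {
  "motion": [
    [22, 0, 0, 0, 0, 0, 0],
    [20, 0, 0, 0, 0, 0, 0],
    [18, 0, 0, 0, 0, 0, 0],
    [16, 0, 0, 0, 0, 0, 0],
    [14, 0, 0, 0, 0, 0, 0],
    [10, 0, 0, 0, 0, 0, 0],
    [0, 0, 0, 0, 0, 0, 0],
    [0, 0, 0, 0, 0, 0, 0]
  ]
}}

```text
time_s: 6.25
tcp_pos: [0.4704, -0.1855, 0.1266]
ee_rot: [[-0.208, -0.978, 0.001], [-0.978, 0.208, -0.0], [-0.0, -0.001, -1.0]]
wrist_force: [0.8, 0.5, -0.4]
gripper_width: 0.172
gripper_force: 30.0
```

Emit:
{"method": "arm_command", "body": {
  "motion": [
    [0, 0, 0, -1, 0, 0, 0],
    [0, 0, 0, -2, 0, 0, 0],
    [0, 0, 0, -3, 0, 0, 0],
    [0, 0, 0, -4, 0, 0, 0],
    [0, 0, 0, -4, 0, 0, 0],
    [0, 0, 0, -3, 0, 0, 0],
    [0, 0, 0, -2, 0, 0, 0],
    [0, 0, 0, -1, 0, 0, 0]
  ]
}}

```text
time_s: 7.05
tcp_pos: [0.4702, -0.1856, 0.1469]
ee_rot: [[-0.208, -0.978, 0.0], [-0.978, 0.208, -0.0], [-0.0, -0.0, -1.0]]
wrist_force: [-1.1, 0.0, -3.7]
gripper_width: 0.174
gripper_force: 30.0
```

```bash
python3 - <<'E'
from h import *
im=save("side","s2.png"); cv2.imwrite("pics/s2c.png",cv2.resize(im[240:390,300:500,::-1],(800,600),interpolation=cv2.INTER_CUBIC))
s=sense();print(s["wrist_force"],s["moment"])
E
```

```text
[ 0.03805017 -0.06901319 -4.65344856] [ 0.00097767 -0.04682222  0.02914775]
```

View pics/s2c.png

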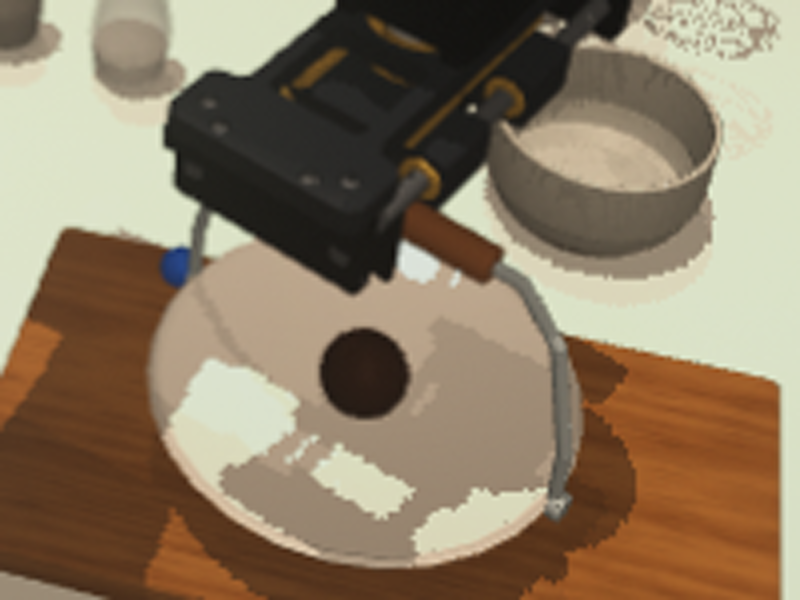

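Emit:
{"method": "arm_command", "body": {
  "motion": [
    [0, 0, 0, -2, 0, 0, -0.02],
    [0, 0, 0, -5, 0, 0, -0.045],
    [0, 0, 0, -8, 0, 0, -0.065],
    [0, 0, 0, -9, 0, 0, -0.075],
    [0, 0, 0, -9, 0, 0, -0.075],
    [0, 0, 0, -8, 0, 0, -0.065],
    [0, 0, 0, -5, 0, 0, -0.045],
    [0, 0, 0, -2, 0, 0, -0.02]
  ]
}}

```text
time_s: 7.9
tcp_pos: [0.4703, -0.1856, 0.1951]
ee_rot: [[0.2, -0.98, 0.001], [-0.98, -0.2, -0.0], [0.0, -0.001, -1.0]]
wrist_force: [-0.4, -0.3, -3.7]
gripper_width: 0.174
gripper_force: 30.0
```

Emit:
{"method": "arm_command", "body": {
  "motion": [
    [0, -2, -0.25, 0, 0, 0, 0],
    [0, -4, -0.5, 0, 0, 0, 0],
    [0, -6, -0.75, 0, 0, 0, 0],
    [0, -8, -1, 0, 0, 0, 0],
    [0, -10, -1.25, 0, 0, 0, 0],
    [0, -12, -1.5, 0, 0, 0, 0],
    [0, -14, -1.75, 0, 0, 0, 0],
    [0, -16, -2, 0, 0, 0, 0]
  ]
}}

```text
time_s: 8.7
tcp_pos: [0.4644, -0.112, 0.1946]
ee_rot: [[0.199, -0.98, 0.0], [-0.98, -0.199, 0.0], [-0.0, -0.0, -1.0]]
wrist_force: [0.6, -0.0, -3.7]
gripper_width: 0.175
gripper_force: 30.0
```

Emit:
{"method": "arm_command", "body": {
  "motion": [
    [0, -18, -2.25, 0, 0, 0, 0],
    [0, -18, -2.25, 0, 0, 0, 0],
    [0, -18, -2.25, 0, 0, 0, 0],
    [0, -18, -2.25, 0, 0, 0, 0],
    [0, -18, -2.25, 0, 0, 0, 0],
    [0, -18, -2.25, 0, 0, 0, 0],
    [0, -18, -2.25, 0, 0, 0, 0],
    [0, -18, -2.25, 0, 0, 0, 0]
  ]
}}

```text
time_s: 9.5
tcp_pos: [0.4532, 0.033, 0.1947]
ee_rot: [[0.199, -0.98, 0.0], [-0.98, -0.199, 0.0], [-0.0, -0.0, -1.0]]
wrist_force: [0.8, 0.7, -3.4]
gripper_width: 0.173
gripper_force: 30.0
```

Emit:
{"method": "arm_command", "body": {
  "motion": [
    [0, -18, -2.25, 0, 0, 0, 0],
    [0, -18, -2.25, 0, 0, 0, 0],
    [0, -18, -2.25, 0, 0, 0, 0],
    [0, -18, -2.25, 0, 0, 0, 0],
    [0, -18, -2.25, 0, 0, 0, 0],
    [0, -18, -2.25, 0, 0, 0, 0],
    [0, -18, -2.25, 0, 0, 0, 0],
    [0, -18, -2.25, 0, 0, 0, 0]
  ]
}}

```text
time_s: 10.3
tcp_pos: [0.442, 0.1776, 0.1947]
ee_rot: [[0.199, -0.98, 0.0], [-0.98, -0.199, 0.0], [-0.0, -0.0, -1.0]]
wrist_force: [0.7, -0.8, -4.3]
gripper_width: 0.175
gripper_force: 30.0
```

Emit:
{"method": "arm_command", "body": {
  "motion": [
    [0, -16, -2, 0, 0, 0, 0],
    [0, -14, -1.75, 0, 0, 0, 0],
    [0, -12, -1.5, 0, 0, 0, 0],
    [0, -10, -1.25, 0, 0, 0, 0],
    [0, -8, -1, 0, 0, 0, 0],
    [0, -6, -0.75, 0, 0, 0, 0],
    [0, -4, -0.5, 0, 0, 0, 0],
    [0, -2, -0.25, 0, 0, 0, 0]
  ]
}}

```text
time_s: 11.1
tcp_pos: [0.4372, 0.2487, 0.1945]
ee_rot: [[0.199, -0.98, -0.0], [-0.98, -0.199, -0.0], [0.0, 0.0, -1.0]]
wrist_force: [0.5, 0.1, -3.7]
gripper_width: 0.172
gripper_force: 30.0
```

```bash
python3 - <<'E'
from h import *
im=save("side","s3.png"); t=save("top","t3.png")
f=lambda im,r,c:cv2.resize(im[r:r+150,c:c+100,::-1],(400,600),interpolation=cv2.INTER_CUBIC)
cv2.imwrite("pics/s3c.png",np.hstack([f(im,130,195),f(t,170,140)]))
for c,i in(("side",im),("top",t)):
    b,g,r=[i[:,:,k].astype(int) for k in(2,1,0)]
    print(c,"red",[ [y.mean(),x.mean(),len(y)] for y,x in [np.nonzero((r>110)&(g<50)&(b<60))]])
s=sense();print(s["wrist_force"],s["tcp_pos"],s["joints"])
print(proj("top",np.array([.437,.25,.2])),proj("side",np.array([.437,.25,.1])))
E
```

```text
side red [[np.float64(241.16216216216216), np.float64(374.3783783783784), 37]]
top red [[np.float64(nan), np.float64(nan), 0]]
[ 0.7164139  -0.38843056 -3.79194299] [0.43722742 0.24854817 0.19452749] [ 4.81433488e+01  1.19700301e+01 -1.95045793e+01  1.28130827e-03
 -5.85315678e+01 -3.66916903e+01]
[300.39504984 185.69930331] [242.78956293 166.70415021]<stdin>:7: RuntimeWarning: Mean of empty slice.
  ret = ret.dtype.type(ret / rcount)
```

View pics/s3c.png

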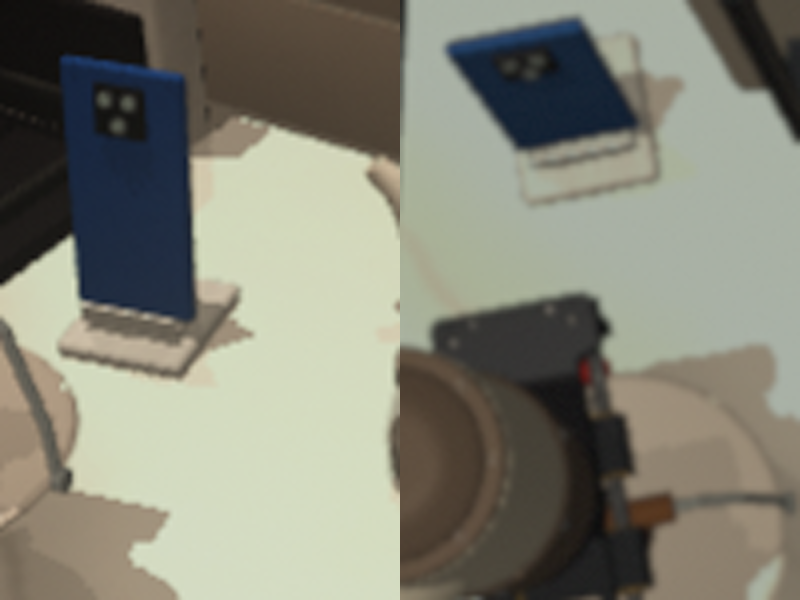

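The phone is unobstructed. The dish's face shows in front of it, and the stand's outline in the top crop gives another axis estimate. Lowering 6 mm and checking the dish.

Emit:
{"method": "arm_command", "body": {
  "motion": [
    [0, 0, 0, 1, 0, 0, 0],
    [0, 0, 0, 2, 0, 0, 0],
    [0, 0, 0, 2, 0, 0, 0],
    [0, 0, 0, 1, 0, 0, 0],
    [0, 0, 0, 0, 0, 0, 0]
  ]
}}

```text
time_s: 11.7
tcp_pos: [0.4371, 0.2484, 0.1883]
ee_rot: [[0.199, -0.98, -0.0], [-0.98, -0.199, -0.0], [0.0, 0.0, -1.0]]
wrist_force: [-0.4, 0.3, -4.1]
gripper_width: 0.17
gripper_force: 30.0
```

```bash
python3 - <<'E'
from h import *
np.set_printoptions(precision=4,suppress=True)
im=save("side","s4.png"); cv2.imwrite("pics/s4c.png",cv2.resize(im[150:330,80:320,::-1],(800,600),interpolation=cv2.INTER_CUBIC))
Q=lambda x,y:[170+(y+.5)/4-.5,140+(x-400+.5)/4-.5]
P=lambda x,y:[130+(y+.5)/4-.5,195+(x+.5)/4-.5]
A=lambda a,b:np.degrees(np.arctan2(*(b-a)[[1,0]]))
f=lambda c,a,b,z:(atz(c,a,z),atz(c,b,z))
for n,c,a,b,z in(("top side edge","top",Q(658,180),Q(636,36),.012),("top front","top",Q(528,203),Q(658,180),.012),("side right","side",P(184,366),P(240,291),.012),("side front","side",P(60,348),P(184,366),.012),
 ("phone top t","top",Q(447,48),Q(583,20),.165),("phone bot t","top",Q(517,149),Q(637,127),.015),("phone bot s","side",P(80,299),P(193,319),.015),("phone top s","side",P(62,60),P(185,76),.165)):
    a,b=f(c,a,b,z); print(n,a,b,A(a,b),np.linalg.norm(a-b))
print("lens",tri(P(120,112),Q(527,64)))
E
```

```text
top side edge [0.6457 0.2535 0.012 ] [0.7314 0.2691 0.012 ] 10.314898937245744 0.08713683161340886
top front [0.6319 0.3279 0.012 ] [0.6457 0.2535 0.012 ] -79.45951217574272 0.07558973124587728
side right [0.6503 0.2503 0.012 ] [0.7282 0.2664 0.012 ] 11.617856414227841 0.07961441163441679
side front [0.6291 0.3227 0.012 ] [0.6503 0.2503 0.012 ] -73.70795359993396 0.07535592914962494
phone top t [0.6838 0.3373 0.165 ] [0.6991 0.2677 0.165 ] -77.58927336515737 0.07123070982224144
phone bot t [0.663  0.3348 0.015 ] [0.6764 0.2661 0.015 ] -79.02781777410868 0.0699351768178559
phone bot s [0.6708 0.3411 0.015 ] [0.6872 0.2707 0.015 ] -76.84910983933247 0.0722860483997491
phone top s [0.6859 0.3399 0.165 ] [0.7048 0.2709 0.165 ] -74.72359932681823 0.07151713360292228
lens (array([0.6805, 0.2996, 0.1467]), np.float64(0.0011411829337031108))
```

View pics/s4c.png

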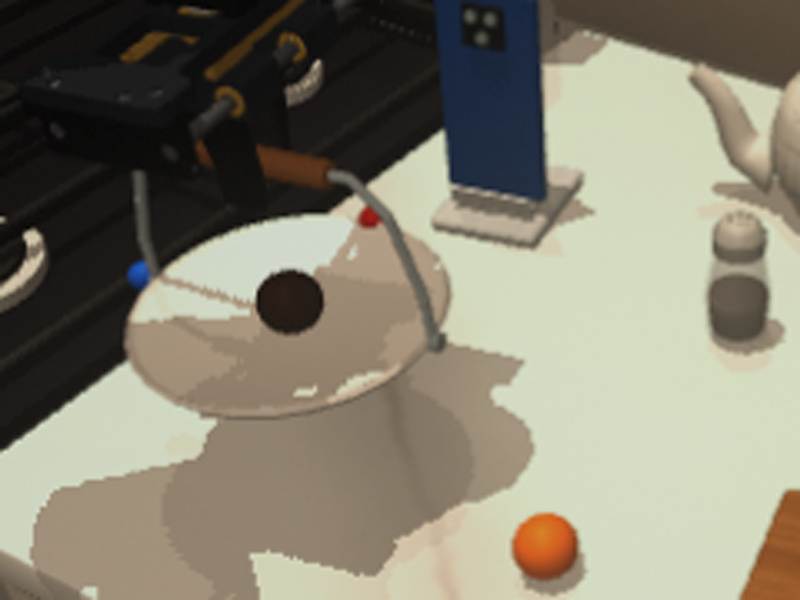

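The dish hangs level, truffle at its centre (crop 290,300), and the red stud (370,215) points toward the phone. Hold for picture 1, then a quarter turn clockwise (seen from above).

Emit:
{"method": "arm_command", "body": {
  "motion": [
    [0, 0, 0, 0, 0, 0, 0],
    [0, 0, 0, 0, 0, 0, 0],
    [0, 0, 0, 0, 0, 0, 0],
    [0, 0, 0, 0, 0, 0, 0],
    [0, 0, 0, 0, 0, 0, 0],
    [0, 0, 0, 0, 0, 0, 0],
    [0, 0, 0, 0, 0, 0, 0],
    [0, 0, 0, 0, 0, 0, 0]
  ]
}}

```text
time_s: 12.55
tcp_pos: [0.4372, 0.2486, 0.1886]
ee_rot: [[0.199, -0.98, 0.0], [-0.98, -0.199, -0.0], [0.0, 0.0, -1.0]]
wrist_force: [0.6, -0.3, -4.1]
gripper_width: 0.171
gripper_force: 30.0
```

Emit:
{"method": "arm_command", "body": {
  "motion": [
    [0, 0, 0, 0, 0, 0, 0],
    [0, 0, 0, 0, 0, 0, 0],
    [0, 0, 0, 0, 0, 0, 0],
    [0, 0, 0, 0, 0, 0, 0],
    [0, 0, 0, 0, 0, 0, 0],
    [0, 0, 0, 0, 0, 0, 0],
    [0, 0, 0, 0, 0, 0, 0],
    [0, 0, 0, 0, 0, 0, 0]
  ]
}}

```text
time_s: 13.35
tcp_pos: [0.4372, 0.2486, 0.1885]
ee_rot: [[0.199, -0.98, 0.0], [-0.98, -0.199, 0.0], [-0.0, -0.0, -1.0]]
wrist_force: [-0.0, -0.5, -4.0]
gripper_width: 0.171
gripper_force: 30.0
```

Emit:
{"method": "arm_command", "body": {
  "motion": [
    [0, 0, 0, 0, 0, 0, 0],
    [0, 0, 0, 0, 0, 0, 0],
    [0, 0, 0, 0, 0, 0, 0],
    [0, 0, 0, 0, 0, 0, 0],
    [0, 0, 0, 0, 0, 0, 0],
    [0, 0, 0, 0, 0, 0, 0],
    [0, 0, 0, 0, 0, 0, 0],
    [0, 0, 0, 0, 0, 0, 0]
  ]
}}

```text
time_s: 14.15
tcp_pos: [0.4372, 0.2486, 0.1886]
ee_rot: [[0.199, -0.98, -0.0], [-0.98, -0.199, 0.0], [-0.0, -0.0, -1.0]]
wrist_force: [-0.2, 0.1, -4.5]
gripper_width: 0.173
gripper_force: 30.0
```

Emit:
{"method": "arm_command", "body": {
  "motion": [
    [0, 0, 0, 0, 0, 0, 0],
    [0, 0, 0, 0, 0, 0, 0],
    [0, 0, 0, 0, 0, 0, 0],
    [0, 0, 0, 0, 0, 0, 0],
    [0, 0, 0, 0, 0, 0, 0],
    [0, 0, 0, 0, 0, 0, 0],
    [0, 0, 0, 0, 0, 0, 0],
    [0, 0, 0, 0, 0, 0, 0]
  ]
}}

```text
time_s: 14.95
tcp_pos: [0.4372, 0.2486, 0.1885]
ee_rot: [[0.199, -0.98, -0.0], [-0.98, -0.199, -0.0], [0.0, 0.0, -1.0]]
wrist_force: [-0.2, -0.2, -3.6]
gripper_width: 0.173
gripper_force: 30.0
```

Emit:
{"method": "arm_command", "body": {
  "motion": [
    [0, 0, 0, 0, 0, 0, 0.01],
    [0, 0, 0, 0, 0, 0, 0.02],
    [0, 0, 0, 0, 0, 0, 0.03],
    [0, 0, 0, 0, 0, 0, 0.04],
    [0, 0, 0, 0, 0, 0, 0.05],
    [0, 0, 0, 0, 0, 0, 0.06],
    [0, 0, 0, 0, 0, 0, 0.07],
    [0, 0, 0, 0, 0, 0, 0.08]
  ]
}}

```text
time_s: 15.75
tcp_pos: [0.4372, 0.2486, 0.1886]
ee_rot: [[-0.164, -0.987, 0.0], [-0.987, 0.164, 0.0], [-0.0, -0.0, -1.0]]
wrist_force: [-1.2, -0.5, -3.4]
gripper_width: 0.176
gripper_force: 30.0
```

Emit:
{"method": "arm_command", "body": {
  "motion": [
    [0, 0, 0, 0, 0, 0, 0.1],
    [0, 0, 0, 0, 0, 0, 0.11],
    [0, 0, 0, 0, 0, 0, 0.11],
    [0, 0, 0, 0, 0, 0, 0.11],
    [0, 0, 0, 0, 0, 0, 0.11],
    [0, 0, 0, 0, 0, 0, 0.11],
    [0, 0, 0, 0, 0, 0, 0.1],
    [0, 0, 0, 0, 0, 0, 0.1]
  ]
}}

```text
time_s: 16.55
tcp_pos: [0.4372, 0.2486, 0.1886]
ee_rot: [[-0.85, -0.527, 0.0], [-0.527, 0.85, 0.0], [-0.0, 0.0, -1.0]]
wrist_force: [0.2, 0.1, -3.5]
gripper_width: 0.173
gripper_force: 30.0
```

Emit:
{"method": "arm_command", "body": {
  "motion": [
    [0, 0, 0, 0, 0, 0, 0.08],
    [0, 0, 0, 0, 0, 0, 0.07],
    [0, 0, 0, 0, 0, 0, 0.06],
    [0, 0, 0, 0, 0, 0, 0.05],
    [0, 0, 0, 0, 0, 0, 0.04],
    [0, 0, 0, 0, 0, 0, 0.03],
    [0, 0, 0, 0, 0, 0, 0.02],
    [0, 0, 0, 0, 0, 0, 0.01]
  ]
}}

```text
time_s: 17.35
tcp_pos: [0.4372, 0.2486, 0.1886]
ee_rot: [[-0.98, -0.198, 0.0], [-0.198, 0.98, 0.0], [-0.0, 0.0, -1.0]]
wrist_force: [0.1, 0.1, -2.9]
gripper_width: 0.171
gripper_force: 30.0
```

Emit:
{"method": "arm_command", "body": {
  "motion": [
    [0, 0, 0, 0, 0, 0, 0],
    [0, 0, 0, 0, 0, 0, 0],
    [0, 0, 0, 0, 0, 0, 0],
    [0, 0, 0, 0, 0, 0, 0],
    [0, 0, 0, 0, 0, 0, 0],
    [0, 0, 0, 0, 0, 0, 0],
    [0, 0, 0, 0, 0, 0, 0],
    [0, 0, 0, 0, 0, 0, 0]
  ]
}}

```text
time_s: 18.15
tcp_pos: [0.4372, 0.2486, 0.1885]
ee_rot: [[-0.98, -0.199, -0.0], [-0.199, 0.98, 0.0], [0.0, 0.0, -1.0]]
wrist_force: [-0.1, 0.1, -3.0]
gripper_width: 0.173
gripper_force: 30.0
```

```bash
python3 - <<'E'
from h import *
im=save("side","s5.png"); cv2.imwrite("pics/s5c.png",cv2.resize(im[150:330,80:320,::-1],(800,600),interpolation=cv2.INTER_CUBIC))
E
```

```text
(no output)
```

View pics/s5c.png

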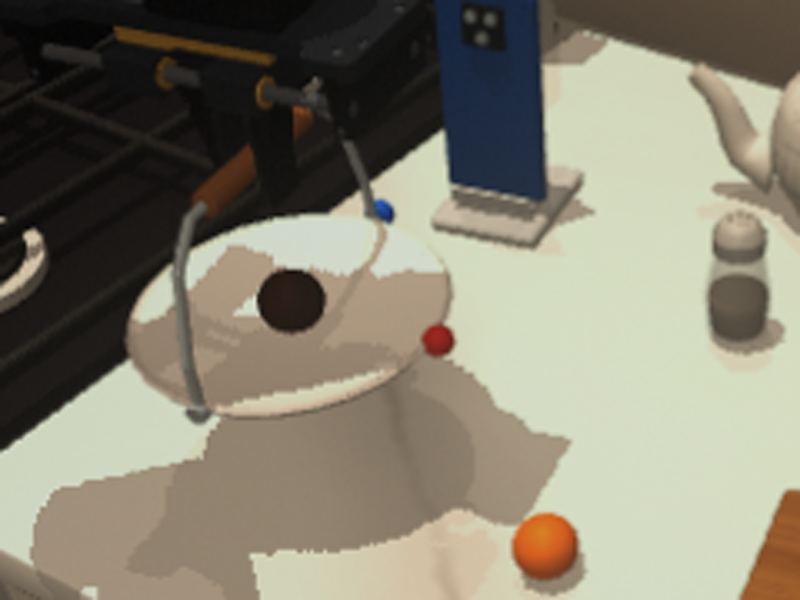

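The blue stud (crop 382,210) now points at the phone, and the dish is level with the truffle centred (290,300). I'll hold for picture 2, then hand in.

Emit:
{"method": "arm_command", "body": {
  "motion": [
    [0, 0, 0, 0, 0, 0, 0],
    [0, 0, 0, 0, 0, 0, 0],
    [0, 0, 0, 0, 0, 0, 0],
    [0, 0, 0, 0, 0, 0, 0],
    [0, 0, 0, 0, 0, 0, 0],
    [0, 0, 0, 0, 0, 0, 0],
    [0, 0, 0, 0, 0, 0, 0],
    [0, 0, 0, 0, 0, 0, 0]
  ]
}}

```text
time_s: 19.0
tcp_pos: [0.4372, 0.2486, 0.1885]
ee_rot: [[-0.98, -0.199, -0.0], [-0.199, 0.98, -0.0], [0.0, -0.0, -1.0]]
wrist_force: [0.3, -0.0, -2.9]
gripper_width: 0.178
gripper_force: 30.0
```

Emit:
{"method": "arm_command", "body": {
  "motion": [
    [0, 0, 0, 0, 0, 0, 0],
    [0, 0, 0, 0, 0, 0, 0],
    [0, 0, 0, 0, 0, 0, 0],
    [0, 0, 0, 0, 0, 0, 0],
    [0, 0, 0, 0, 0, 0, 0],
    [0, 0, 0, 0, 0, 0, 0],
    [0, 0, 0, 0, 0, 0, 0],
    [0, 0, 0, 0, 0, 0, 0]
  ]
}}

```text
time_s: 19.8
tcp_pos: [0.4372, 0.2485, 0.1885]
ee_rot: [[-0.98, -0.199, 0.0], [-0.199, 0.98, -0.0], [-0.0, -0.0, -1.0]]
wrist_force: [0.0, -0.2, -4.1]
gripper_width: 0.172
gripper_force: 30.0
```

```bash
python3 -c "
from station import finish_job; print(finish_job())"
```

```text
the job is handed in; nothing more can be done
None
```

The job is handed in, with no verdict returned: the dish was held about 8 cm up and 25 cm in front of the phone, red stud first for over three seconds, then blue, and it is still held there level with the truffle in the middle.

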